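# Close the marble jar by pushing its lid over and its clip home

### The job

Close the marble jar without picking anything up: with the fingertips, push the upright lid over until it lies fully shut on the jar, and then press the clip on the lid's front edge down and in until it lies flat against the jar. Only push, never pinch or lift: the jar stays standing where it is, and the things around it are left alone.

Things in the scene. Friction and masses are not known exactly. Their poses are not given: they have to be found in the camera images.
- jar: Glass jar of marbles with a clip-on white plastic lid, loose on the sideboard, about 0.8 kg. Round, 84 mm across, 106 mm high with the lid shut. Origin: centre of its underside, z up. Its x axis points from the front (clip side) to the back (lid hinge side); when the lid stands open it stands over the back (+x) edge, its outer face towards +x.
- lid (a joint): Angle of the jar's lid in rad: 0 = lying flat shut on the jar, 1.57 = standing upright over the back edge, stop at 1.9. It starts about upright (1.3 to 1.65) with the clip at its upper end. Its hinge is stiff enough to stay at any angle; about 1 N at the far edge moves it. The lid is a disc 94 mm across and 12 mm thick.
- lid_hinge (a point): Axis of the lid's hinge, fixed on the jar: 50.5 mm along the jar's +x from its axis, 100 mm above its underside; the axis lies along the jar's y. The lid's outer face lies 6 mm outside this axis (when shut: 6 mm above it, 106 mm above the underside).
- lid_middle (a point): Centre of the lid's outer (top) face, 50.5 mm from the hinge axis. Axes are the lid's: z is the outward normal of that face (up when shut), -x points from the hinge to the clip.
- clip (a joint): Angle of the grey plastic clip on the lid's free edge, in rad, relative to the lid: 0 = clipped, square to the lid, so hanging straight down against the front of the jar when the lid is shut; grows as it swings outward, stop at 1.4 (nearly in line with the lid). It starts at 0.75 to 1.1 and stays where it is left (no snap); 0.5 N square to its end moves it.
- clip_hinge (a point): Axis of the clip's hinge, on the lid's free edge, parallel to the lid hinge and 99.5 mm from it. With the lid shut it lies 49 mm in front of the jar's axis, 100 mm above its underside. Press the clip's end from above first, then in: pushed level while it stands far out, it binds and lifts the lid.
- clip_end (a point): Middle of the free end of the clip. The clip is a plate 34 mm wide, 4 mm thick, 28 mm long from its hinge; when clipped, this end is 51 mm in front of the jar's axis and 72 mm above its underside, and its outward face 53 mm in front of the axis. Axes are the clip's: -x is its outward face.
- pegboard: Slotted wooden peg board, 220 x 80 x 26 mm, loose, to one side. Origin: centre of its underside, long side along its x. Leave alone.
- peg0: Yellow plastic peg standing in the peg board, 32 mm across, 50 mm tall above the board. Origin on the board's top face. Leave alone.
- peg1: Green plastic peg standing in the peg board, 32 mm across, 50 mm tall above the board. Origin on the board's top face. Leave alone.
- peg2: Yellow plastic peg standing in the peg board, 32 mm across, 50 mm tall above the board. Origin on the board's top face. Leave alone.
- peg3: Green plastic peg standing in the peg board, 32 mm across, 50 mm tall above the board. Origin on the board's top face. Leave alone.
- puzzle_ring: Steel puzzle ring of two entwined bands, 74 mm across, 18 mm high, lying flat near the jar. Origin: centre of its underside. Leave alone.
- bowl: Small white ceramic bowl, 104 mm across, 45 mm high, near the jar. Origin: centre of its underside. Leave alone.
- torch: Black aluminium torch standing on its head near the jar, 39 mm across below, 27 mm above, 133 mm tall. Origin: centre of its underside. Leave alone.
Mind the look-alikes: they are no part of the job. Leave any purple look-alike of the jar alone.

How it is judged:
On the way, in this order (a step that is already met when the one before it is completed fails the run):
1. the lid is pushed over and lies shut on the jar, the clip still standing off (value of joint lid below 0.06 rad and value of joint clip above 0.4 rad), for 0.2 s.
2. the clip is pushed in against the jar (value of joint lid below 0.06 rad and value of joint clip below 0.15 rad), for 0.2 s.
At the end, for the whole second after the job is handed in: The lid is shut (within 0.06 rad, 6 mm at its edge) and its clip lies in against the jar (within 0.15 rad, 4 mm at its end); the jar stands upright and at rest within 50 mm of where it stood, and the peg board with its pegs, puzzle ring, bowl and torch are within 20 mm of where they were (all of step 2 and angle between jar's own z axis and vertical below 0.05 rad and distance of jar from where it was at the start of the episode below 0.05 m and linear speed of jar below 0.02 m/s and distance of each of pegboard, puzzle_ring, bowl, torch, peg0, peg1, peg2, peg3 from where it was at the start of the episode below 0.02 m); the robot touches nothing.
It fails at once if the jar is lifted off the sideboard (height (world z) of jar above 0.015 m).
It fails at once if the jar is tipped (angle between jar's own z axis and vertical above 0.25 rad).
It fails at once if the jar is pushed or carried more than 60 mm away (distance of jar from where it was at the start of the episode above 0.06 m).
It fails at once if the jar, lid or clip is pinched or pressed hard (more than 28 N) (contact force between the fingers and jar above 28 N).
It fails at once if something around the jar is shifted or picked up (more than 25 mm) (distance of any of pegboard, puzzle_ring, bowl, torch, peg0, peg1, peg2, peg3 from where it was at the start of the episode above 0.025 m).
It also fails if it takes over 45 s, if anything falls off the work surface, if the arm or the gripper's body presses on something with over 40 N, if the wrist force passes 120 N, or if a joint passes its speed limit or range.

### The arm

A 6-joint arm with a two-finger parallel gripper is mounted at the origin on the work surface. World frame = base frame: x ahead of the robot, y to its left, z up, the work surface at z = 0. Lengths are in m, angles in rad, forces in N, time in s.
With the tool pointing down it reaches from about 0.25 to 0.725 m from the base axis. Payload 9.7 kg.
Tool frame: the origin (TCP) lies midway between the tips of the shut fingers; the grasp point (between the pads) lies 19 mm behind it; z points along the fingers, y is the line along which they close (so a half turn about z gives the same grasp; the last joint's range is limited). The gripper opens to 85 mm and grips with 20 to 120 N. Pads are 22 mm wide; open, the fingers measure 114 mm over their backs; the gripper's body (76 mm by 85 mm) begins 54 mm behind the grasp point. The pads swing forward as they close: fully open they stand 13 mm farther back than shut.
Start: joints at [1.267, 0.087, 0.176, 1.66, 0, 1.571], TCP at [0.165, 0.525, 0.231] pointing down, gripper open.
Joint ranges: [-3.13, 3.13], [-0.85, 1.81], [-1.15, 1.24], [-2.2, 2.28], [-1.44, 1.52], [-3.14, 3.14]. Speed limits (rad/s): [2.22, 2.22, 2.57, 3.14, 3.14, 3.14].

### API

Orientations are given as a unit quaternion [x, y, z, w].
In Python, from workcell import arm gives the robot as it stands.
- The arm moves only by the tool jog_arm, never from a script. Its argument "steps" is a list of rows, each a list of 3 entries, a list of its own where there are three numbers: the closure, from -1 (fully open) to 1 (shut), then the shift along the world's x, y, z in cm, then the turn about the world's z in rad. In form: [[claw, [dx, dy, dz], spin], ...]. A call has 1 to 10 rows; each row shifts and turns the commanded pose from where the row before left it; what a row does not reach is not made up. A row lasts 1/8 s, in which the tool goes at most 62.5 mm and 10.7 degrees, less where a joint would pass 70% of its speed; a pose out of reach is approached as far as the arm can. A call is refused whole if a number of a shift passes 6.25 or a number of a turn 0.188, either way. A call with a gripper value outside its range is refused whole. The fingers move at their own pace and stop on an object; "force" is the grip in N (left out, the last holds). Time passes only in rows, so rows that do not move let the fingers close. It gives the time, the measured TCP pose, the force, the opening and the grip force at its end, in the units of the state.
- arm.sense(): the state, without advancing time (a new reading comes with each control period).
- arm.grab_frame(name): name is "scene" or "top" or "wrist"; returns (picture, depth): 420x560x3 uint8, blue, green, red; 420x560 float32, m along the optical axis (not along the pixel's ray), 0 where there is no reading.
- arm.get_calibration(name): a dict with "intrinsics" (3x3 intrinsics, pixels), "T" (4x4, takes a point from camera to world coordinates). Camera axes: x right, y down, z forward; pixel columns grow to the right and rows downward; lengths in m; the calibration is good to about 2 mm. A picture is of the moment at which its call begins: read the wrist's pose just before it. get_calibration takes no time and is no camera call; for the wrist camera it gives the pose at the moment of the call.
- arm.hand_in(): hands the job in; it is judged then, once.
The state is a dict: "time_s": time; "q": joint angles; "qd": joint speeds; "joint_efforts": joint torques, N m; "ee_pos": TCP position; "tool_rot": TCP orientation; "contact_force": force on the tool from outside, world axes, zero at the start; "moment": the same for the moment, N m; "opening": finger opening in m; "grip_force": force on a finger pad.
Only numpy, scipy, OpenCV 4.12 (cv2) and the standard library are available. Lean on these libraries where they do the work, as an engineer would, in place of code of your own. Each camera call takes 0.05 s, during which the arm holds its last target. There are 200 camera calls.

## Working session

There is one attempt and no reset: what is moved stays moved. The work goes in short steps, Python scripts to look and compute and a tool call to move; the robot and the scene stay as the last step left them, time stands still between calls to the robot, and variables do not carry over. Pictures are saved under pics/ and viewed, at most 10 in all, crops included, and the job is handed in when it is done.

Besides the shell and the picture viewer there is one more tool, called by a JSON object that holds its "op" and its "data", one argument or row to a line. jog_arm: Moves the arm, as the interface text tells. Its arguments: {"type":"object","properties":{"steps":{"type":"array"},"force":{"type":"number"}},"required":["steps"]}

```bash
mkdir -p pics; python3 - <<'E'
from workcell import arm
import cv2,numpy as np
for n in("scene","top"):
    im,d=arm.grab_frame(n);c=arm.get_calibration(n)
    cv2.imwrite(f"pics/{n}.png",im);np.savez(f"{n}.npz",im=im,d=d,K=c["intrinsics"],T=c["T"])
    print(n,np.round(c["T"],3).tolist(),np.round(c["intrinsics"],1).tolist())
s=arm.sense();print(s["ee_pos"],s["tool_rot"],s["opening"])
E
```

```text
scene [[-0.123, 0.812, -0.571, 1.332], [0.992, 0.107, -0.061, 0.095], [0.011, -0.574, -0.819, 1.209], [0.0, 0.0, 0.0, 1.0]] [[499.4, 0.0, 276.6], [0.0, 499.4, 205.6], [0.0, 0.0, 1.0]]
top [[-0.105, -0.974, 0.203, 0.278], [-0.994, 0.103, -0.016, 0.02], [-0.005, -0.203, -0.979, 1.339], [0.0, 0.0, 0.0, 1.0]] [[425.9, 0.0, 275.3], [0.0, 425.9, 208.0], [0.0, 0.0, 1.0]]
[0.16445477 0.52462458 0.23065071] [ 1.51308755e-01  9.88486372e-01 -5.88761776e-04 -8.61279704e-05] 0.0852249987865939
```

View pics/scene.png

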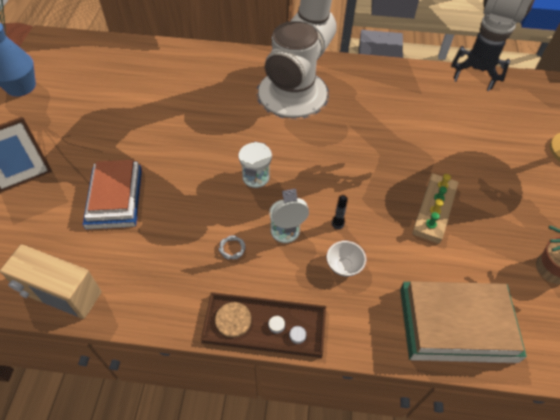

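View pics/top.png

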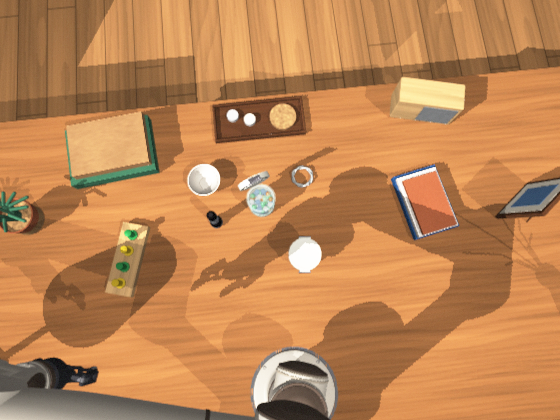

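The scene view shows the open jar at about (285,225), its lid face at (290,212) and the clip on top at (290,196). In the top view the jar mouth is at (261,200) and the lid edge at (253,181). The shut jar at (305,254) is a look-alike. The torch is at (214,218), the bowl at (204,180) and the ring at (302,177).

```bash
python3 - <<'E'
import cv2,numpy as np
out=[]
for n,(u0,v0,w,h) in dict(top=(180,150,140,105),scene=(215,170,140,105)).items():
    z=np.load(n+".npz");im=z["im"][v0:v0+h,u0:u0+w]
    out.append(cv2.resize(im,None,fx=4,fy=4,interpolation=cv2.INTER_CUBIC)); cv2.imwrite(f"pics/c_{n}.png",out[-1])
    K,T,d=z["K"],z["T"],z["d"]
    v,u=np.mgrid[:420,:560];P=np.stack([(u-K[0,2])*d/K[0,0],(v-K[1,2])*d/K[1,1],d],-1)@T[:3,:3].T+T[:3,3]
    np.save(n+"_P.npy",P)
P=np.load("top_P.npy")
for p in [(261,200),(253,182),(240,188),(267,174),(204,180),(214,218),(214,213),(302,188),(305,254),(130,236),(120,284)]: print("top",p,P[p[1],p[0]].round(3))
S=np.load("scene_P.npy")
for p in [(290,196),(290,212),(280,212),(300,212),(285,234),(340,200)]: print("scene",p,S[p[1],p[0]].round(3))
# points in lid height band
for n,Q in(("top",P),("scene",S)):
    m=(Q[...,2]>.115)&(Q[...,2]<.25)&(Q[...,0]>.4)&(Q[...,0]<.62)&(abs(Q[...,1]-.03)<.08)
    q=Q[m];print(n,len(q),q.mean(0).round(3),q.min(0).round(3),q.max(0).round(3))
    u,s,vt=np.linalg.svd(q-q.mean(0),full_matrices=False);print(vt[2].round(3),s.round(3))
E
```

```text
top (261, 200) [0.564 0.039 0.095]
top (253, 182) [0.587 0.054 0.222]
top (240, 188) [0.59  0.094 0.163]
top (267, 174) [0.621 0.013 0.17 ]
top (204, 180) [0.67  0.217 0.007]
top (214, 218) [0.518 0.179 0.127]
top (214, 213) [0.532 0.177 0.128]
top (302, 188) [ 0.611 -0.096  0.001]
top (305, 254) [ 0.389 -0.072  0.104]
top (130, 236) [0.501 0.441 0.072]
top (120, 284) [0.363 0.481 0.057]
scene (290, 196) [0.601 0.049 0.209]
scene (290, 212) [0.616 0.053 0.161]
scene (280, 212) [0.624 0.028 0.167]
scene (300, 212) [0.611 0.078 0.157]
scene (285, 234) [0.616 0.042 0.052]
scene (340, 200) [0.537 0.18  0.126]
top 280 [0.6   0.054 0.183] [0.583 0.008 0.116] [0.62  0.099 0.224]
[-0.947 -0.31  -0.085] [0.438 0.405 0.099]
scene 638 [0.608 0.061 0.176] [0.583 0.007 0.116] [0.62  0.099 0.226]
[0.92  0.302 0.249] [0.797 0.389 0.111]
```

View pics/c_top.png

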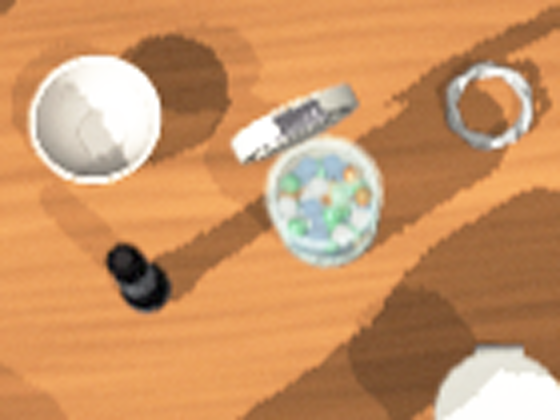

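View pics/c_scene.png

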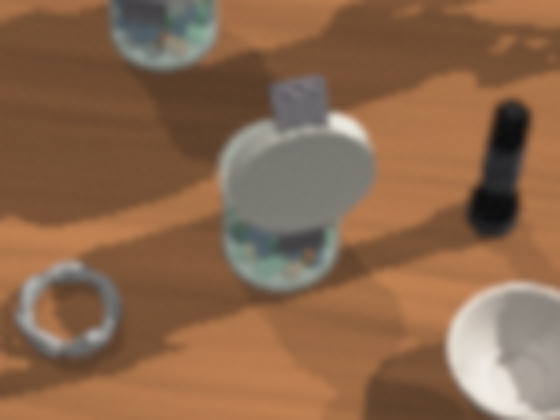

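{"op": "jog_arm", "data": {
  "steps": [
    [1,[0,0,6],0],
    [1,[4.3,-4.1,0],0.155],
    [1,[4.3,-4.1,0],0.155],
    [1,[4.3,-4.1,0],0.155],
    [1,[4.3,-4.1,0],0.155],
    [1,[4.3,-4.1,0],0],
    [1,[4.3,-4.1,0],0],
    [1,[4.3,-4.1,0],0],
    [1,[4.3,-4.1,0],0],
    [1,[4.3,-4.1,0],0]
  ],
  "force": 30
}}

```text
time_s: 1.35
ee_pos: [0.5526, 0.1542, 0.291]
tool_rot: [-0.157, 0.988, 0.0, -0.0]
contact_force: [1.4, 1.6, -0.4]
opening: 0.0002
grip_force: 0.0
```

{"op": "jog_arm", "data": {
  "steps": [
    [1,[3.6,-2.9,0],0],
    [1,[3.6,-2.9,0],0],
    [1,[3.6,-2.8,0],0],
    [1,[0,0,-4],0],
    [1,[0,0,-4],0],
    [1,[0,0,-4],0],
    [1,[0,0,0],0]
  ]
}}

```text
time_s: 2.22
ee_pos: [0.6577, 0.0696, 0.1674]
tool_rot: [-0.157, 0.988, 0.0, -0.003]
contact_force: [-0.3, -0.5, 0.3]
opening: 0.0003
grip_force: 0.0
```

```bash
cat > look.py <<'E'
from workcell import arm
import cv2,numpy as np,sys
outs=[]
for n,(u0,v0,w,h) in dict(top=(215,160,100,75),scene=(240,165,100,75)).items():
    im,_=arm.grab_frame(n)
    outs.append(cv2.resize(im[v0:v0+h,u0:u0+w],(400,300),interpolation=cv2.INTER_CUBIC))
cv2.imwrite(sys.argv[1],np.hstack(outs))
s=arm.sense();print(s["ee_pos"].round(4),s["contact_force"].round(1),s["q"].round(2))
E
python3 look.py pics/l1.png
```

```text
[0.6596 0.0699 0.1725] [ 0.2 -0.9  1.2] [ 0.11  0.35  0.38  1.59 -0.   -0.21]
```

View pics/l1.png

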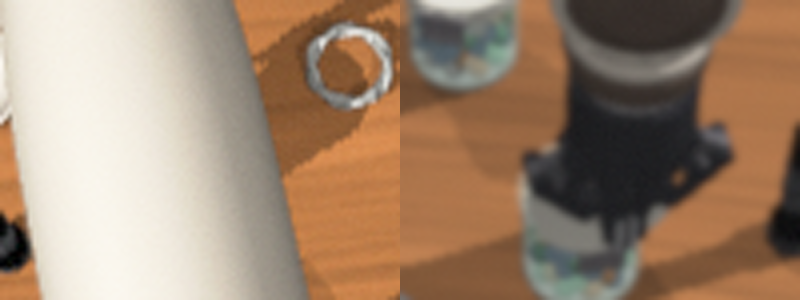

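The fingers stand just outside the lid's outer face, at about (625,220) in the picture. Next I push along the jar's -x, in an arc.

{"op": "jog_arm", "data": {
  "steps": [
    [1,[-1.4,-0.5,0],0],
    [1,[-1.4,-0.5,0],0],
    [1,[-1.4,-0.4,-0.2],0],
    [1,[-0.8,-0.2,-0.3],0],
    [1,[-0.8,-0.3,-0.3],0],
    [1,[-0.8,-0.2,-0.4],0],
    [1,[-0.8,-0.3,-0.6],0],
    [1,[-0.8,-0.2,-0.6],0],
    [1,[0,0,0],0]
  ]
}}

```text
time_s: 3.45
ee_pos: [0.5767, 0.0437, 0.1466]
tool_rot: [-0.157, 0.988, 0.0, -0.001]
contact_force: [-0.1, 0.1, -0.2]
opening: -0.0
grip_force: 0.0
```

```bash
python3 look.py pics/l2.png
```

```text
[0.5774 0.0438 0.1472] [-0.2  0.6 -0.1] [ 0.08  0.14  0.07  1.5   0.   -0.24]
```

View pics/l2.png

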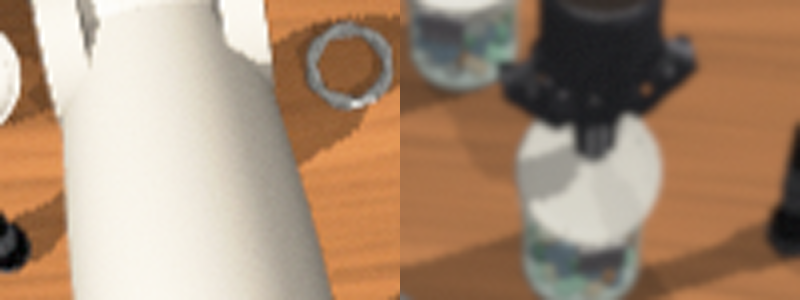

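The lid is tilted about halfway (centre about (590,180)), with the fingertips on its upper half. I continue the arc down.

{"op": "jog_arm", "data": {
  "steps": [
    [1,[-0.6,-0.2,-0.7],0],
    [1,[-0.5,-0.2,-0.7],0],
    [1,[-0.3,-0.1,-0.7],0],
    [1,[-0.3,-0.1,-0.6],0],
    [1,[-0.2,-0.1,-0.6],0],
    [1,[0,0,-0.5],0],
    [1,[0,0,0],0]
  ]
}}

```text
time_s: 4.42
ee_pos: [0.5584, 0.0368, 0.1088]
tool_rot: [-0.157, 0.988, 0.0, -0.0]
contact_force: [0.4, -0.8, 0.3]
opening: -0.0004
grip_force: 0.0
```

{"op": "jog_arm", "data": {
  "steps": [
    [1,[0,0,-0.2],0],
    [1,[0,0,0],0]
  ]
}}

```text
time_s: 4.68
ee_pos: [0.5586, 0.0368, 0.1073]
tool_rot: [-0.157, 0.988, -0.0, 0.0]
contact_force: [0.3, -0.2, 0.0]
opening: 0.0
grip_force: 0.0
```

{"op": "jog_arm", "data": {
  "steps": [
    [1,[0,0,-0.1],0],
    [1,[0,0,0],0]
  ]
}}

```text
time_s: 4.92
ee_pos: [0.5586, 0.0368, 0.1063]
tool_rot: [-0.157, 0.988, -0.0, 0.0]
contact_force: [-0.1, 0.1, 0.5]
opening: -0.0
grip_force: 0.0
```

{"op": "jog_arm", "data": {
  "steps": [
    [1,[0,0,-0.1],0],
    [1,[0,0,0],0]
  ]
}}

```text
time_s: 5.18
ee_pos: [0.5586, 0.0368, 0.106]
tool_rot: [-0.157, 0.988, -0.0, 0.0]
contact_force: [-1.6, 0.4, 5.6]
opening: 0.0002
grip_force: 2.5
```

{"op": "jog_arm", "data": {
  "steps": [
    [1,[0,0,-0.05],0],
    [1,[0,0,0],0],
    [1,[0,0,0],0]
  ]
}}

```text
time_s: 5.55
ee_pos: [0.5586, 0.0368, 0.1059]
tool_rot: [-0.157, 0.988, -0.0, 0.001]
contact_force: [-2.6, -1.3, 7.3]
opening: -0.0006
grip_force: 3.9
```

Firm contact at z = 0.106, so the lid is shut. I raise the tool, back off to the front, and look at the clip with the wrist camera.

{"op": "jog_arm", "data": {
  "steps": [
    [1,[0,0,3],0],
    [1,[0,0,5],0],
    [1,[-3.5,-1.2,4],0],
    [1,[-3.5,-1.2,2],0],
    [1,[0,0,0],0],
    [1,[0,0,0],0]
  ]
}}

```text
time_s: 6.3
ee_pos: [0.4888, 0.0128, 0.2445]
tool_rot: [-0.157, 0.988, 0.0, 0.0]
contact_force: [-0.1, -0.3, 1.1]
opening: -0.0001
grip_force: 0.0
```

```bash
python3 - <<'E'
from workcell import arm
import cv2,numpy as np
c=arm.get_calibration("wrist");im,d=arm.grab_frame("wrist");K,T=c["intrinsics"],c["T"]
cv2.imwrite("pics/w1.png",im)
v,u=np.mgrid[:420,:560];P=np.stack([(u-K[0,2])*d/K[0,0],(v-K[1,2])*d/K[1,1],d],-1)@T[:3,:3].T+T[:3,3]
np.save("w_P.npy",P)
m=(d>0)&(P[...,2]>.098)&(P[...,2]<.125)&(np.hypot(P[...,0]-.567,P[...,1]-.038)<.08)
q=P[m];print(len(q),q.mean(0).round(4),q.min(0).round(3),q.max(0).round(3))
if len(q)>50:
    p=q[:,:2].astype(np.float32);print(cv2.minEnclosingCircle(p))
    A=np.c_[q[:,:2],np.ones(len(q))];print(np.linalg.lstsq(A,q[:,2],rcond=None)[0])
print(T[:3,3].round(3),arm.sense()["ee_pos"].round(4))
E
```

```text
1976 [0.5465 0.0277 0.1043] [ 0.514 -0.008  0.098] [0.601 0.086 0.108]
((0.5632956624031067, 0.03623015806078911), 0.05097484216094017)
[0.0533678  0.02009221 0.07461587]
[ 0.422 -0.008  0.387] [0.4888 0.0129 0.244 ]
```

View pics/w1.png

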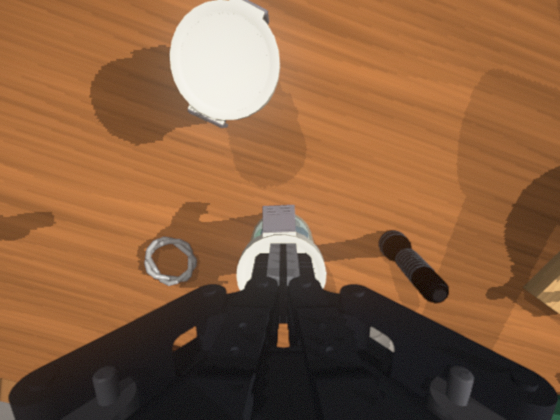

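The lid lies shut at (282,275), the clip stands off at (279,217), and the ring and torch are undisturbed. Next I measure the clip and the rim from depth.

```bash
python3 - <<'E'
import numpy as np
P=np.load("w_P.npy")
for v in range(200,262,4): print(v,P[v,279].round(4))
a=P[212,268];b=P[212,290];print(a.round(3),b.round(3),np.degrees(np.arctan2(*(b-a)[[0,1]])))
a=P[240,240:330];print([(i+240,x.round(3).tolist()) for i,x in enumerate(a) if x[2]>.095][::12])
E
```

```text
200 [5.208e-01 1.910e-02 2.000e-04]
204 [5.26e-01 2.08e-02 5.00e-04]
208 [0.5066 0.0157 0.0883]
212 [0.5098 0.0168 0.0914]
216 [0.5133 0.018  0.0937]
220 [0.5165 0.019  0.0966]
224 [0.5197 0.0201 0.0995]
228 [0.5234 0.0213 0.1008]
232 [0.5272 0.0226 0.1017]
236 [0.53   0.0235 0.1052]
240 [0.5339 0.0248 0.1061]
244 [0.4785 0.0088 0.2503]
248 [0.4786 0.0089 0.2547]
252 [0.4791 0.0091 0.2581]
256 [0.4786 0.009  0.2636]
260 [0.4783 0.009  0.2681]
[0.514 0.006 0.09 ] [0.506 0.028 0.091] -18.819301872501523
[(253, [0.547, -0.0, 0.095]), (265, [0.538, 0.011, 0.106]), (277, [0.535, 0.023, 0.105]), (289, [0.531, 0.035, 0.106]), (301, [0.527, 0.046, 0.107])]
```

{"op": "jog_arm", "data": {
  "steps": [
    [1,[1.5,0.3,-4],0],
    [1,[0,0,-5],0],
    [1,[0,0,-4],0],
    [1,[0,0,-1],0],
    [1,[0,0,-0.5],0],
    [1,[0,0,-0.5],0],
    [1,[0,0,-0.5],0],
    [1,[0,0,0],0]
  ]
}}

```text
time_s: 7.35
ee_pos: [0.5037, 0.0158, 0.09]
tool_rot: [-0.157, 0.988, -0.0, 0.0]
contact_force: [-0.4, 0.5, -0.4]
opening: 0.0
grip_force: 0.0
```

{"op": "jog_arm", "data": {
  "steps": [
    [1,[0,0,-0.5],0],
    [1,[0,0,-0.5],0],
    [1,[0,0,-0.5],0],
    [1,[0,0,0],0]
  ]
}}

```text
time_s: 7.85
ee_pos: [0.5032, 0.0158, 0.0741]
tool_rot: [-0.157, 0.988, 0.0, -0.0]
contact_force: [0.3, -0.3, -0.0]
opening: -0.0001
grip_force: 0.0
```

{"op": "jog_arm", "data": {
  "steps": [
    [1,[0.2,0.07,0],0],
    [1,[0.1,0.03,0],0],
    [1,[0,0,0],0]
  ]
}}

```text
time_s: 8.22
ee_pos: [0.5067, 0.0168, 0.0749]
tool_rot: [-0.157, 0.988, -0.0, 0.0]
contact_force: [-0.6, 0.1, 0.5]
opening: -0.0002
grip_force: 0.1
```

{"op": "jog_arm", "data": {
  "steps": [
    [1,[0.1,0.03,0],0],
    [1,[0,0,0],0]
  ]
}}

```text
time_s: 8.48
ee_pos: [0.5076, 0.0171, 0.0748]
tool_rot: [-0.157, 0.988, 0.0, 0.0]
contact_force: [0.1, -0.4, 1.0]
opening: 0.0002
grip_force: 0.1
```

{"op": "jog_arm", "data": {
  "steps": [
    [1,[0.1,0.03,0],0],
    [1,[0,0,0],0]
  ]
}}

```text
time_s: 8.72
ee_pos: [0.5086, 0.0174, 0.0748]
tool_rot: [-0.157, 0.988, -0.0, 0.0]
contact_force: [-0.5, -0.0, -0.4]
opening: 0.0001
grip_force: 0.2
```

{"op": "jog_arm", "data": {
  "steps": [
    [1,[0.1,0.03,0],0],
    [1,[0,0,0],0]
  ]
}}

```text
time_s: 8.98
ee_pos: [0.5096, 0.0177, 0.0748]
tool_rot: [-0.157, 0.988, -0.0, 0.0]
contact_force: [-0.4, -1.0, -0.3]
opening: -0.0
grip_force: 0.2
```

{"op": "jog_arm", "data": {
  "steps": [
    [1,[0.1,0.03,0],0],
    [1,[0,0,0],0]
  ]
}}

```text
time_s: 9.22
ee_pos: [0.5106, 0.018, 0.0748]
tool_rot: [-0.157, 0.988, 0.0, 0.0]
contact_force: [-0.4, -0.2, 0.6]
opening: 0.0001
grip_force: 0.2
```

{"op": "jog_arm", "data": {
  "steps": [
    [1,[0.1,0.03,0],0],
    [1,[0,0,0],0],
    [1,[0,0,0],0]
  ]
}}

```text
time_s: 9.6
ee_pos: [0.5116, 0.0183, 0.0748]
tool_rot: [-0.157, 0.988, -0.0, 0.0]
contact_force: [-0.5, 0.4, -1.4]
opening: 0.0001
grip_force: 0.1
```

{"op": "jog_arm", "data": {
  "steps": [
    [1,[0.1,0.03,0],0],
    [1,[0,0,0],0],
    [1,[0,0,0],0]
  ]
}}

```text
time_s: 9.98
ee_pos: [0.5122, 0.0185, 0.0748]
tool_rot: [-0.157, 0.988, -0.0, -0.0]
contact_force: [-4.8, -1.5, 1.7]
opening: 0.0001
grip_force: 2.4
```

Firm contact at 5 N, so the clip is against its stop. I back off and check.

{"op": "jog_arm", "data": {
  "steps": [
    [1,[0.03,0.01,0],0],
    [1,[0,0,0],0],
    [1,[-1.5,-0.5,0],0],
    [1,[-2,-0.7,0],0],
    [1,[-2,-0.7,4],0],
    [1,[-2,-0.7,5],0],
    [1,[0,0,5],0],
    [1,[0,0,0],0],
    [1,[0,0,0],0]
  ]
}}

```text
time_s: 11.1
ee_pos: [0.4376, -0.0074, 0.2145]
tool_rot: [-0.157, 0.988, 0.0, 0.0]
contact_force: [-0.5, 0.4, -0.9]
opening: 0.0001
grip_force: 0.0
```

```bash
python3 - <<'E'
from workcell import arm
import cv2,numpy as np
c=arm.get_calibration("wrist");im,d=arm.grab_frame("wrist");K,T=c["intrinsics"],c["T"]
v,u=np.mgrid[:420,:560];P=np.stack([(u-K[0,2])*d/K[0,0],(v-K[1,2])*d/K[1,1],d],-1)@T[:3,:3].T+T[:3,3]
uv,_=cv2.projectPoints(np.array([[.53,.025,.1]]),cv2.Rodrigues(T[:3,:3].T)[0],-T[:3,:3].T@T[:3,3],K,None);uv=uv.ravel().astype(int);print(uv)
x0=int(np.clip(uv[0]-60,0,440));y0=int(np.clip(uv[1]-45,0,330))
im2,_=arm.grab_frame("top")
cv2.imwrite("pics/w2.png",np.hstack([cv2.resize(im[y0:y0+90,x0:x0+120],(400,300),interpolation=cv2.INTER_CUBIC),cv2.resize(im2[150:255,180:320],(400,300),interpolation=cv2.INTER_CUBIC)]))
r=np.array([.947,.322]);q=P[(d>0)&(np.hypot(P[...,0]-.567,P[...,1]-.037)<.075)&(P[...,2]>.02)&(P[...,2]<.125)]
f=(np.array([.567,.037])-q[:,:2])@r; s=(q[:,:2]-[.567,.037])@[-r[1],r[0]]
for lo in np.arange(.06,.11,.005):
    m=(abs(s)<.012)&(q[:,2]>lo)&(q[:,2]<lo+.005);print(round(lo,3),m.sum(),f[m].max().round(4) if m.any() else "")
m=(q[:,2]>.103)&(abs(s)<.04)&(f<.04)
print(m.sum(),np.linalg.lstsq(np.c_[f[m],s[m],np.ones(m.sum())],q[m,2],rcond=None)[0],arm.sense()["contact_force"])
E
```

```text
[283 297]
0.06 0 
0.065 0 
0.07 0 
0.075 0 
0.08 0 
0.085 0 
0.09 0 
0.095 0 
0.1 203 0.012
0.105 26 0.0113
223 [ 0.01046259 -0.01200866  0.10432392] [ 0.75881046  0.10490252 -0.5992266 ]
```

View pics/w2.png

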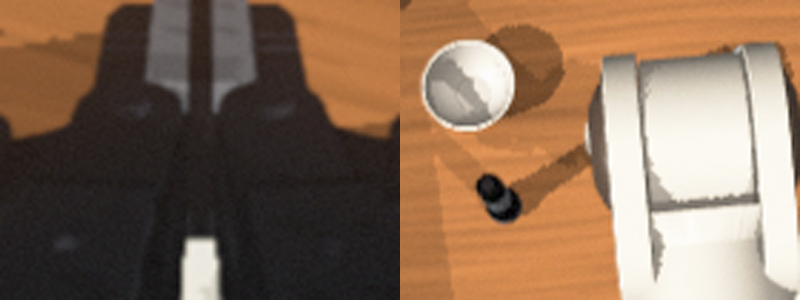

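The gripper hides the jar in this view, so I move the tool up and beyond the jar and look again.

{"op": "jog_arm", "data": {
  "steps": [
    [1,[0,0,5],0],
    [1,[4.5,1.5,0],0],
    [1,[4.5,1.5,0],0],
    [1,[4.5,1.5,0],0],
    [1,[0,0,0],0],
    [1,[0,0,0],0]
  ]
}}

```text
time_s: 11.95
ee_pos: [0.5723, 0.0377, 0.2636]
tool_rot: [-0.158, 0.988, 0.0, -0.001]
contact_force: [0.4, -0.6, 0.5]
opening: -0.0001
grip_force: 0.0
```

```bash
python3 - <<'E'
from workcell import arm
import cv2,numpy as np
c=arm.get_calibration("wrist");im,d=arm.grab_frame("wrist");K,T=c["intrinsics"],c["T"]
v,u=np.mgrid[:420,:560];P=np.stack([(u-K[0,2])*d/K[0,0],(v-K[1,2])*d/K[1,1],d],-1)@T[:3,:3].T+T[:3,3]
cv2.imwrite("pics/w3.png",im)
r=np.array([.947,.322]);q=P[(d>0)&(np.hypot(P[...,0]-.567,P[...,1]-.037)<.085)&(P[...,2]>.02)&(P[...,2]<.125)]
f=(np.array([.567,.037])-q[:,:2])@r; s=(q[:,:2]-[.567,.037])@[-r[1],r[0]]
for lo in np.arange(.06,.11,.005):
    m=(abs(s)<.012)&(q[:,2]>lo)&(q[:,2]<lo+.005);print(round(lo,3),m.sum(),f[m].max().round(4) if m.any() else "")
m=(q[:,2]>.103)&(f<.04)
print(m.sum(),np.linalg.lstsq(np.c_[f[m],s[m],np.ones(m.sum())],q[m,2],rcond=None)[0],q[:,2].max())
p=q[(q[:,2]>.103)];print(cv2.minEnclosingCircle(p[:,:2].astype(np.float32)))
E
```

```text
0.06 0 
0.065 0 
0.07 2 0.0475
0.075 5 0.0476
0.08 26 0.047
0.085 6 0.0463
0.09 6 0.0465
0.095 30 0.0467
0.1 1713 0.0459
0.105 549 0.0404
6189 [ 0.00110916 -0.00024791  0.10474195] 0.10819412718836469
((0.5736857652664185, 0.038553934544324875), 0.05262571945786476)
```

View pics/w3.png

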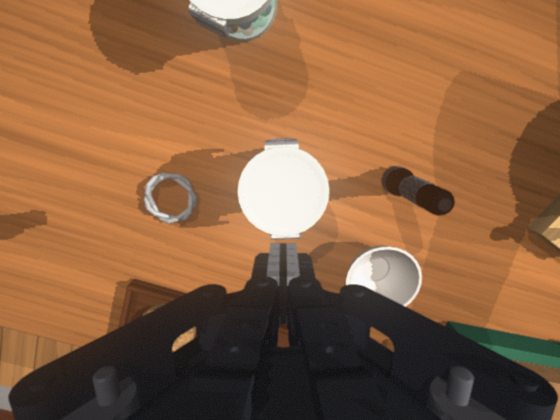

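The lid is flat (slope 0.001). The clip at (282,143) is seen edge-on, hanging within about 0.05 rad of vertical. The jar has moved about 5 mm, and the ring, bowl and torch look untouched. The tool is clear of everything.

```bash
python3 -c "
from workcell import arm
print(arm.hand_in())"
```

```text
the job is handed in; nothing more can be done
None
```

I pushed the lid flat shut, pressed the clip in against the jar (about 0.05 rad off vertical by the last depth check), and handed the job in at about 12 s; no verdict came back.

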